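# Lay the boot stretcher down on its rest

## Robot

A 7-joint arm with a two-finger parallel gripper is mounted at the origin on the work surface. World frame = base frame: x ahead of the robot, y to its left, z up, the work surface at z = 0. Lengths are in mm, angles in rad, forces in N, time in s.
With the tool pointing down it reaches from about 350 to 775 mm from the base axis. Payload 3.1 kg.
Tool frame: the origin (TCP) lies between the finger pads; the fingertips stand 25 mm ahead of it and the grasp point (between the pads) lies 6 mm ahead of it; y points along the fingers, x is the direction in which the jaws open and shut, and the axes are right-handed (so a half turn about y gives the same grasp; the last joint's range is limited). The gripper opens to 85 mm and grips with 20 to 120 N. Pads are 22 mm wide; open, the fingers measure 114 mm over their backs; the gripper's body (76 mm by 85 mm) begins 54 mm behind the grasp point. The pads swing forward as they close: fully open they stand 13 mm farther back than shut.
Start: joints at [1.271, 0.311, 0.014, 1.512, -0.004, 1.319, -0.027], TCP at [140.258, -531.831, 256.304] pointing down, gripper open.
Joint ranges: [-2.7, 2.7], [-0.3, 1.91], [-1.27, 1.3], [0.12, 2.57], [-1.44, 4.58], [0.2, 2.03], [-3.05, 3.05]. Speed limits (rad/s): [2.79, 2.79, 3.14, 3.14, 3.14, 3.14, 3.14].

## Interface

Orientations are given as a unit quaternion [x, y, z, w].
In Python, from bench import arm, eyes gives the robot as it stands.
- The arm moves only by the tool arm_command, never from a script. Its argument "plan" is a list of rows, each an object of numbers: "x", "y", "z": the shift along the world's x, y, z in m; "turn": the turn about the world's z in rad. In form: [{"x": .., "y": .., "z": .., "turn": ..}, ...]. A call has 1 to 5 rows; each row shifts and turns the pose as measured when the row begins; what a row does not reach is not made up. A row lasts 1/8 s, in which the tool goes at most 62.5 mm and 10.7 degrees, less where a joint would pass 70% of its speed; a pose out of reach is approached as far as the arm can. A call is refused whole if a number of a shift passes 0.0625 or a number of a turn 0.188, either way. A call with a gripper value outside its range is refused whole. "fingers" is the finger opening in m, from 0 to 0.0854, set as the call begins (left out, the last holds). The fingers move at their own pace and stop on an object; "squeeze" is the grip in N (left out, the last holds). Time passes only in rows, so rows that do not move let the fingers close. It gives the time, the measured TCP pose, the force and the opening at its end, in the units of the state.
- arm.sense(): the state, without advancing time (a new reading comes with each control period).
- eyes.capture(name): name is "scene" or "top" or "wrist"; returns a dict with "image" (384x512x3 uint8, red, green, blue), "depth" (384x512 float32, mm along the optical axis (not along the pixel's ray), 0 where there is no reading), "fx", "fy", "cx", "cy" (pixels), "dist" ([k1, k2, p1, p2, k3] as OpenCV has them; the pictures are not rectified), "xyz" and "orientation" of the camera in the world; the wrist camera has in their place "hand_eye" (4x4, takes a point from camera to tool coordinates, whose origin is the TCP and whose axes are the tool frame's). Camera axes: x right, y up, looking along -z (the intrinsics and any distortion apply to the point x, -y, -z); pixel columns grow to the right and rows downward; lengths in mm; the calibration is good to about 2 mm. A picture is of the moment at which its call begins: read the wrist's pose just before it.
- arm.hand_in(): hands the job in, once; it reports no verdict.
The state is a dict: "t": time; "joint_positions": joint angles; "dq": joint speeds; "joint_efforts": joint torques, N m; "tcp_pos": TCP position; "tcp_rot": TCP orientation; "force": force on the tool from outside, world axes, zero at the start; "ft_torque": the same for the moment, N m; "gripper_width": finger opening in mm.
Only numpy, scipy, OpenCV 4.12 (cv2) and the standard library are available. Lean on these libraries where they do the work, as an engineer would, in place of code of your own. Each camera call takes 0.05 s, during which the arm holds its last target.

## Task

Tip the standing boot stretcher over onto its side, head towards the felt-wrapped bar of its cradle, easing it down with your fingers so that it lands gently on the bar and stays there. Only push and support it with the fingers: do not grip it hard, and keep its toe end down on the cradle all the time. Leave the iron cat, the button box and the shoe trees where they are, and finish clear of everything.

Things in the scene. Friction and masses are not known exactly. Their poses are not given: they have to be found in the camera images.
- cradle: Fixed oak board 300 (its x, -160 to +140) x 160 x 10 mm; origin on the bench. Cork pad 130 mm square at x = +65, top 12 mm above the bench, carries the standing stretcher. Near its -x end the felt bar (rest) hangs between two posts 22 x 12 mm at y = +-62, tops 68 mm above the bench. Its -x axis, to the robot's right within 35 degrees, is the way to tip the stretcher.
- rest: The stop: fixed round bar wrapped in green felt, 24 mm diameter, 112 mm long along the cradle's y; origin at its middle, 63 mm above the bench, 100 mm from the cradle's origin towards -x. The lying stretcher's neck rests on it, its axis then about 70 degrees from vertical, head past the bar.
- stretcher: Mahogany boot stretcher, loose, 0.4-0.75 kg, upright on the cork, axes along the cradle's. Origin: centre of its underside; z up its 220 mm length. Toe block 64 (x) x 60 (y) mm up to 100 mm, then a straight neck 40 (x) x 46 (y) to the top. Brass crank on the -y face, below 80 mm, stands out to y = -64. Mass centre about 90 mm up: past about 20 degrees of tilt it falls.
- head (a point): Centre of the flat top of the stretcher's neck, 220 mm from its underside (axes as the stretcher's).
- toe_edge (a point): Middle of the bottom edge of the toe block on its -x side, about which it tips; must stay down on the cradle.
- cat: Heavy black iron cat doorstop behind the +x end of the cradle, 80 mm x 100 mm, 172 mm tall, 2.5 kg; origin under its centre. Leave alone.
- button_box: Round horn-brown box with lid and small knob, 82 mm diameter, 57 mm tall; origin under its centre. Leave alone.
- shoe_tree1: Black beech shoe tree lying on the bench, 228 mm long (its x), 50 mm wide, 36 mm tall; origin on the bench near its middle. Leave alone.
- shoe_tree2: The other shoe tree of the pair, alike. Leave alone.
Not all that is in view belongs to the job. There is more than one size of the stretcher; the one meant has the size given above.

How it is judged:
By the outcome, as a careful person would: the job done as asked, in the order asked, and still so for the second after the job is handed in, with the robot touching nothing.
It also fails if it takes over 45 s, if anything falls off the work surface, if the arm or the gripper's body presses on something with over 40 N, if the wrist force passes 120 N, or if a joint passes its speed limit or range.

## Working session

There is one attempt and no reset: what is moved stays moved. The work goes in short steps, Python scripts to look and compute and a tool call to move; the robot and the scene stay as the last step left them, time stands still between calls to the robot, and variables do not carry over. Pictures are saved under pics/ and viewed, and the job is handed in when it is done.

Besides the shell and the picture viewer there is one more tool, called after ">>>" by a JSON object that holds its "op" and its "data", one argument or row to a line. arm_command: Moves the arm, as the interface text tells. Its arguments: {"type":"object","properties":{"plan":{"type":"array","items":{"type":"object","properties":{"x":{"type":"number"},"y":{"type":"number"},"z":{"type":"number"},"turn":{"type":"number"}}}},"fingers":{"type":"number"},"squeeze":{"type":"number"}},"required":["plan"]}

```bash
ls; mkdir -p pics
cat > h.py <<'E'
import numpy as np,cv2
from scipy.spatial.transform import Rotation as R
from bench import arm,eyes
def cap(n):
    s=arm.sense(); d=eyes.capture(n)
    if 'hand_eye' in d:
        H=np.array(d['hand_eye']);Rt=R.from_quat(s['tcp_rot']).as_matrix()
        d['R']=Rt@H[:3,:3]; d['p']=Rt@H[:3,3]+np.array(s['tcp_pos'])
    else:
        d['R']=R.from_quat(d['orientation']).as_matrix(); d['p']=np.array(d['xyz'])
    return d
def save(d,n,crop=None,s=1):
    im=d['image'][:,:,::-1]
    if crop: im=im[crop[1]:crop[3],crop[0]:crop[2]]
    cv2.imwrite('pics/'+n,cv2.resize(im,None,fx=s,fy=s,interpolation=cv2.INTER_CUBIC))
def K(d): return np.array([[d['fx'],0,d['cx']],[0,d['fy'],d['cy']],[0,0,1.]])
def rays(d,uv):
    q=cv2.undistortPoints(np.array(uv,float).reshape(-1,1,2),K(d),np.array(d['dist'],float))[:,0]
    v=np.c_[q[:,0],-q[:,1],-np.ones(len(q))]
    return v@d['R'].T
def onz(d,uv,z):
    v=rays(d,uv); return d['p']+v*((z-d['p'][2])/v[:,2])[:,None]
def dep(d,uv):
    v=rays(d,uv); uv=np.array(uv).astype(int).reshape(-1,2)
    return d['p']+v*d['depth'][uv[:,1],uv[:,0]][:,None]
def proj(d,P):
    c=(np.array(P,float).reshape(-1,3)-d['p'])@d['R']; c=c*[1,-1,-1]
    return cv2.projectPoints(c,np.zeros(3),np.zeros(3),K(d),np.array(d['dist'],float))[0][:,0]
E
python3 - <<'E'
from h import *
import pickle
D={}
for n in('scene','top','wrist'):
    D[n]=cap(n);save(D[n],n+'0.png',s=1.5)
    print(n,D[n]['p'].round(),D[n]['R'][:,2].round(2),D[n]['fx'])
pickle.dump(D,open('d0.pkl','wb'))
s=arm.sense();print(s['t'],s['tcp_rot'],s['force'],s['gripper_width'])
E
```

```text
pics
scene [935. 676. 945.] [0.33 0.56 0.76] 449.50721778234873
top [ 473.   99. 1111.] [-0.11 -0.01  0.99] 463.15562055123235
wrist [ 206. -513.  374.] [0.26 0.06 0.96] 285.69835131826414
0.15 [-0.55977991  0.43208552 -0.43101895  0.56050979] [ 0.90295575  0.63380011 -0.35600573] 85.16320960734475
```

View pics/scene0.png

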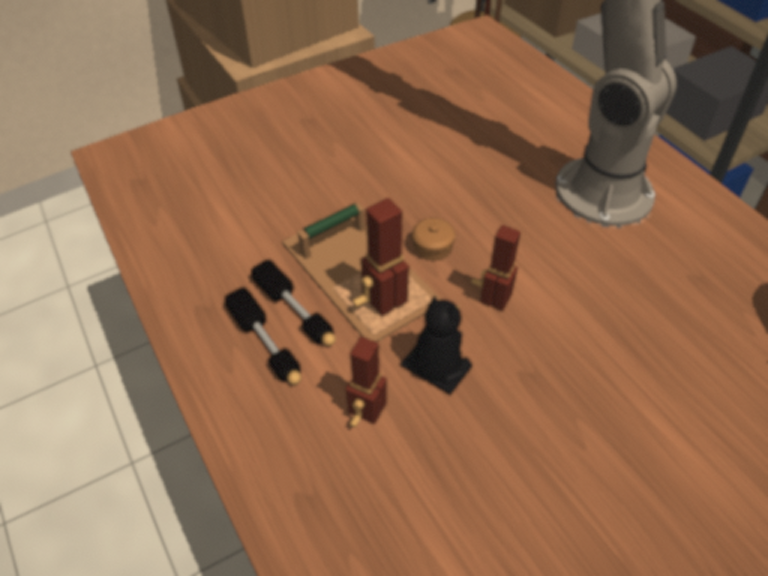

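View pics/top0.png

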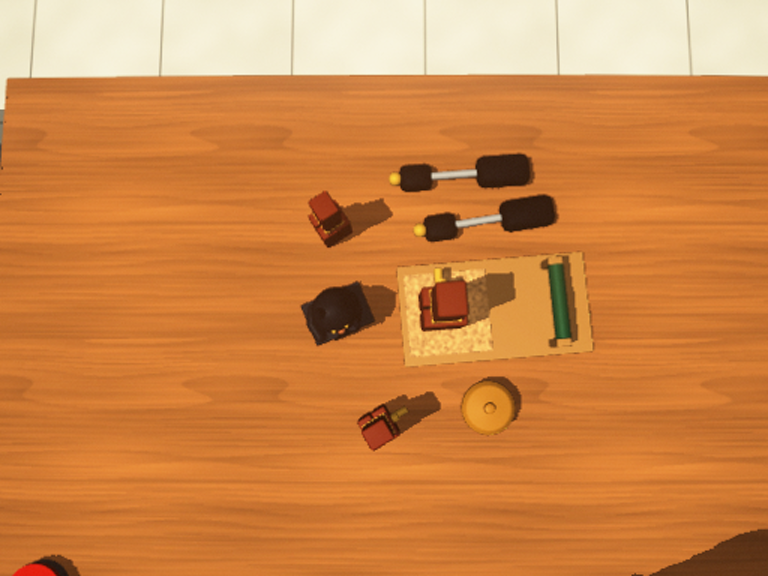

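View pics/wrist0.png

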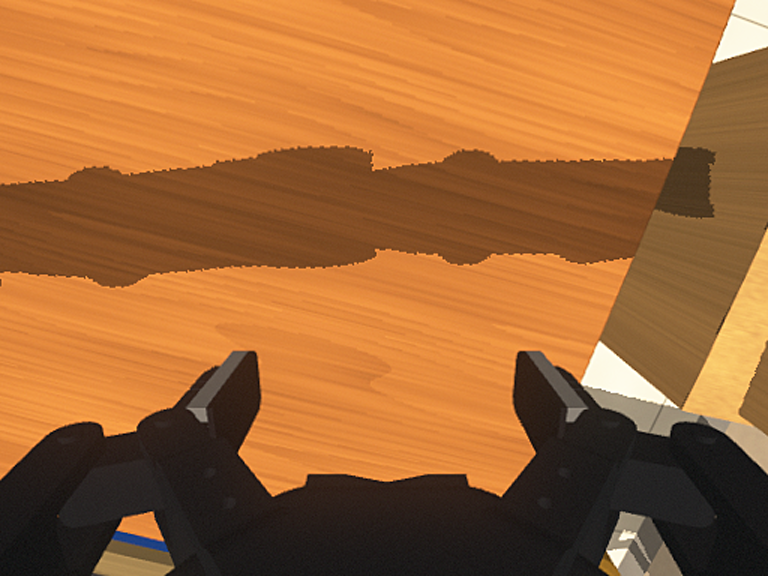

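Run:
```python
from h import *
s=arm.sense();print(R.from_quat(s['tcp_rot']).as_matrix().round(3))
```

```text
[[ 0.255 -0.001  0.967]
 [-0.967  0.002  0.255]
 [-0.002 -1.    -0.   ]]
```

Run:
```python
from h import *
import pickle
D=pickle.load(open('d0.pkl','rb'));d=D['top']
save(d,'topcrop.png',(190,90,410,310),3.4)
# cradle corners (from 1.5x view)
c=np.array([[396,267],[583,251],[594,350],[406,366]])/1.5
print('corners',onz(d,c,10).round(1))
im=d['image'];hsv=cv2.cvtColor(im,cv2.COLOR_RGB2HSV)
g=cv2.inRange(hsv,(45,60,20),(95,255,255));n,l,st,ce=cv2.connectedComponentsWithStats(g)
for i in range(1,n):
    if st[i,4]>80:
        P=dep(d,np.argwhere(l==i)[:,::-1]);print('green',st[i],P.mean(0).round(1),'zmax',np.percentile(P[:,2],95))
        r=cv2.minAreaRect(onz(d,np.argwhere(l==i)[:,::-1].astype(float),68)[:,:2].astype(np.float32));print(r)
# all tall points, by depth
v,u=np.mgrid[90:310,190:410];uv=np.c_[u.ravel(),v.ravel()]
P=dep(d,uv)
for lo in (30,205):
  m=np.zeros((384,512),np.uint8);k=P[:,2]>lo;m[uv[k,1],uv[k,0]]=255
  n,l,st,ce=cv2.connectedComponentsWithStats(m)
  for i in range(1,n):
    if st[i,4]>40:
        Q=P[l[uv[:,1],uv[:,0]]==i];zt=np.percentile(Q[:,2],98);T=Q[Q[:,2]>zt-6]
        print(lo,ce[i].round(),'ztop',zt.round(1),'bbox',Q.min(0).round(),Q.max(0).round(),'top',cv2.minAreaRect(T[:,:2].astype(np.float32)))
```

```text
corners [[ 623.1   87.8   10. ]
 [ 649.1 -211.7   10. ]
 [ 491.2 -224.6   10. ]
 [ 465.9   72.1   10. ]]
green [367 177  13  49 405] [ 560.1 -153.8   79.1] zmax 78.20111196369993
((563.7171020507812, -156.36915588378906), (109.28275299072266, 20.70009422302246), 5.0004563331604)
30 [336. 112.] ztop 41.1 bbox [ 473. -125.   30.] [ 804.   99. 1111.] top ((651.1907958984375, 13.395965576171875), (73.413330078125, 389.2082214355469), 53.5643310546875)
30 [277. 116.] ztop 35.8 bbox [750.  35.  30.] [787.  78.  38.] top ((768.5145874023438, 56.50473403930664), (35.807334899902344, 44.19884490966797), 5.202156066894531)
30 [219. 145.] ztop 173.5 bbox [473.  99.  30.] [ 718.  220. 1111.] top ((591.7886352539062, 141.96728515625), (250.60301208496094, 32.2379035949707), 26.999950408935547)
30 [352. 140.] ztop 41.2 bbox [ 473. -161.   30.] [ 738.   99. 1111.] top ((617.8455810546875, -14.31683349609375), (67.79499816894531, 362.3426818847656), 41.289939880371094)
30 [294. 150.] ztop 35.3 bbox [473.  -7.  30.] [ 707.   99. 1111.] top ((595.5006713867188, 63.88911437988281), (49.65133285522461, 
[... 369 characters left out ...]
89703369140625)
30 [224. 208.] ztop 167.6 bbox [473.  99.  30.] [ 589.  226. 1111.] top ((521.0, 139.9253387451172), (120.65111541748047, 35.79352569580078), 56.56520080566406)
30 [325. 271.] ztop 58.3 bbox [364. -92.  30.] [ 473.   99. 1111.] top ((445.2799987792969, 12.133308410644531), (179.04205322265625, 40.51029968261719), 60.396358489990234)
30 [253. 284.] ztop 173.8 bbox [350.  72.  30.] [ 473.  146. 1111.] top ((413.9254150390625, 116.92733001708984), (115.54779052734375, 41.81684494018555), 3.3627538681030273)
205 [301. 199.] ztop 236.6 bbox [473.  -1. 205.] [ 576.   99. 1111.] top ((517.0339965820312, 41.861534118652344), (52.93500518798828, 135.19630432128906), 58.89703369140625)
```

View pics/topcrop.png

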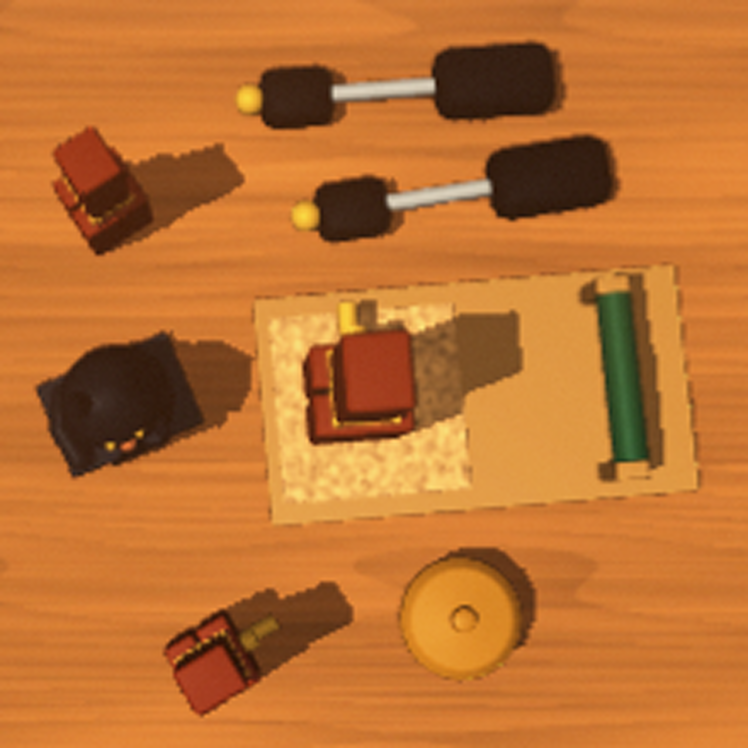

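Run:
```python
from h import *
import pickle
D=pickle.load(open('d0.pkl','rb'));d=D['top']
v,u=np.mgrid[90:310,190:410];uv=np.c_[u.ravel(),v.ravel()]
uv=uv[d['depth'][uv[:,1],uv[:,0]]>0];P=dep(d,uv)
ex=np.array([-.0855,.9963,0]);ey=np.array([-.9963,-.0855,0]);O=np.array([556.5,-59.1,0])
k=(P[:,2]>228);Q=onz(d,uv[k].astype(float),232)-O
a=np.c_[Q@ex,Q@ey];print('top in cradle',a.min(0),a.max(0),len(a),cv2.minAreaRect(a.astype(np.float32)))
for nm,lo,hi in(('toe',90,125),('crank',40,85),('posts',66,85)):
  k=(P[:,2]>lo)&(P[:,2]<hi)
  a=np.c_[(P[k]-O)@ex,(P[k]-O)@ey,P[k,2]]; a=a[(abs(a[:,0])<170)&(abs(a[:,1])<85)]; print(nm,a.min(0).round(),a.max(0).round())
for nm,z0,b in (('cat',20,(-1,)),):
  pass
pts={'stretch':(300,200),'boardL':(345,190),'bench':(200,300)}
for n,q in pts.items(): print(n,dep(d,[q]).round(1))
w=P[:,2]>30
m=np.zeros((384,512),np.uint8);m[uv[w,1],uv[w,0]]=255
n,l,st,ce=cv2.connectedComponentsWithStats(m)
for i in range(1,n):
  if st[i,4]>40:
    q=P[l[uv[:,1],uv[:,0]]==i];b=q-O;print(ce[i].round(),'z',np.percentile(q[:,2],98).round(),'cradle x',(b@ex).min().round(),(b@ex).max().round(),'y',(b@ey).min().round(),(b@ey).max().round())
```

```text
top in cradle [ 59.051802   -26.47546091] [99.11013909 19.54066209] 495 ((78.97183227539062, -3.520109176635742), (45.709503173828125, 39.936988830566406), 89.22530364990234)
toe [ 48. -45.  90.] [111.  27. 125.]
crank [-111.  -67.   41.] [111.  68.  84.]
posts [-111.  -67.   66.] [111.  68.  84.]
stretch [[550.4  21.9 234.5]]
boardL [[ 593.8 -104.8   14.5]]
bench [[334.2 238.6   2.9]]
[336. 112.] z 41.0 cradle x -84.0 -1.0 y -244.0 -196.0
[277. 116.] z 36.0 cradle x 75.0 119.0 y -239.0 -203.0
[219. 145.] z 173.0 cradle x 206.0 267.0 y -181.0 -121.0
[352. 140.] z 41.0 cradle x -115.0 -33.0 y -174.0 -122.0
[294. 150.] z 35.0 cradle x 42.0 89.0 y -156.0 -118.0
[372. 200.] z 79.0 cradle x -111.0 -87.0 y -67.0 68.0
[296. 202.] z 236.0 cradle x 48.0 111.0 y -67.0 27.0
[224. 208.] z 166.0 cradle x 200.0 286.0 y -52.0 28.0
[325. 271.] z 57.0 cradle x -20.0 61.0 y 111.0 192.0
[253. 284.] z 173.0 cradle x 144.0 219.0 y 133.0 191.0
```

Three stretchers (top picture, 1.5x pixels): (325,218) and (379,428) are about 170 mm tall. The one at (445,303) stands on the cork with its top at 232 mm and a 40x46 mm neck, so it is the one meant; the crop confirms it. In the cradle frame it is at (79, -3.5). Now I move above it with the jaws along the cradle's x.

>>> {"op": "arm_command", "data": {
  "plan": [
    {"x": 0.03,"y": 0.04,"z": 0.035,"turn": -0.05},
    {"x": 0.03,"y": 0.04,"z": 0.035,"turn": -0.05},
    {"x": 0.036,"y": 0.048,"z": 0.01,"turn": -0.05},
    {"x": 0.036,"y": 0.048,"z": 0.01,"turn": -0.023},
    {"x": 0.036,"y": 0.048}
  ],
  "fingers": 0.066,
  "squeeze": 20
}}

```text
invalid input
```

>>> {"op": "arm_command", "data": {
  "plan": [
    {"x": 0.036,"y": 0.048},
    {"x": 0.036,"y": 0.048},
    {"x": 0.036,"y": 0.048},
    {"x": 0.036,"y": 0.048},
    {"x": 0.036,"y": 0.048}
  ]
}}

```text
invalid input
```

>>> {"op": "arm_command", "data": {
  "plan": [
    {"x": 0.03,"y": 0.04,"z": 0.035,"turn": -0.05},
    {"x": 0.03,"y": 0.04,"z": 0.035,"turn": -0.05},
    {"x": 0.036,"y": 0.048,"z": 0.01,"turn": -0.05},
    {"x": 0.036,"y": 0.048,"z": 0.01,"turn": -0.023},
    {"x": 0.036,"y": 0.048,"z": 0.0,"turn": 0.0}
  ],
  "fingers": 0.066,
  "squeeze": 20
}}

```text
t: 0.78
tcp_pos: [307.3, -303.3, 345.1]
tcp_rot: [-0.515, 0.485, -0.482, 0.517]
force: [1.1, -0.9, 0.5]
gripper_width: 65.9
```

>>> {"op": "arm_command", "data": {
  "plan": [
    {"x": 0.035,"y": 0.046,"z": 0.0,"turn": 0.0},
    {"x": 0.035,"y": 0.046,"z": 0.0,"turn": 0.0},
    {"x": 0.035,"y": 0.046,"z": 0.0,"turn": 0.0},
    {"x": 0.035,"y": 0.046,"z": 0.0,"turn": 0.0},
    {"x": 0.035,"y": 0.046,"z": 0.0,"turn": 0.0}
  ]
}}

```text
t: 1.4
tcp_pos: [486.0, -65.2, 344.9]
tcp_rot: [-0.515, 0.484, -0.483, 0.516]
force: [1.1, -0.4, 0.2]
gripper_width: 66.0
```

Run:
```python
from h import *
s=arm.sense();M=R.from_quat(s['tcp_rot']).as_matrix();print(s['tcp_pos'],M[:,0].round(3),np.degrees(np.arctan2(M[1,0],M[0,0])),s['force'])
```

```text
[485.98614793 -65.2440375  344.93403323] [ 0.064 -0.998 -0.003] -86.33661596073799 [ 1.07841316 -0.3764188   0.23980225]
```

>>> {"op": "arm_command", "data": {
  "plan": [
    {"x": 0.033,"y": 0.042,"z": -0.01,"turn": 0.02},
    {"x": 0.033,"y": 0.042,"z": -0.01,"turn": 0.0},
    {"x": 0.0,"y": 0.0,"z": -0.01,"turn": 0.0}
  ]
}}

```text
t: 1.78
tcp_pos: [555.0, 27.4, 313.4]
tcp_rot: [-0.521, 0.478, -0.475, 0.525]
force: [-1.4, -0.4, -0.3]
gripper_width: 66.0
```

Run:
```python
from h import *
s=arm.sense();M=R.from_quat(s['tcp_rot']).as_matrix();print(s['tcp_pos'],np.degrees(np.arctan2(M[1,0],M[0,0])))
d=cap('wrist');save(d,'w1.png',s=1.5)
d=cap('scene');save(d,'s1.png',(150,80,370,300),3.4)
```

```text
[554.95280642  27.36566369 313.38940593] -84.66343935508696
```

View pics/w1.png

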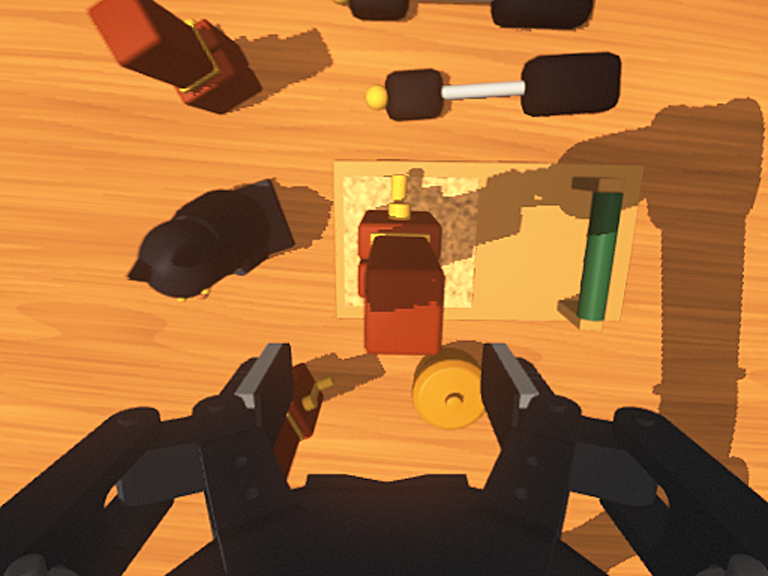

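View pics/s1.png

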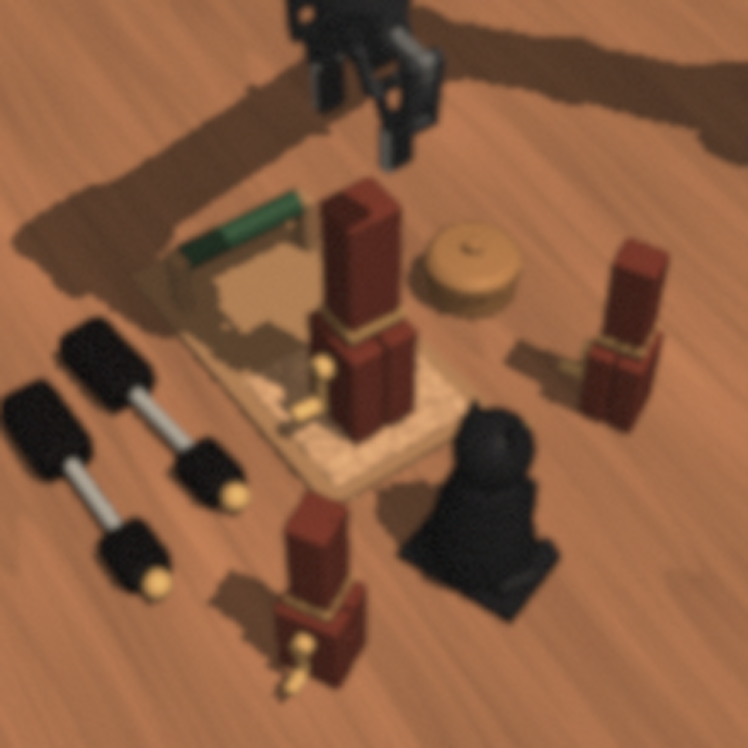

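```bash
cat >> h.py <<'E'
ex=np.array([-.0855,.9963,0]);ey=np.array([-.9963,-.0855,0]);O=np.array([556.5,-59.1,0])
def cr(P): q=np.atleast_2d(P)-O; return np.c_[q@ex,q@ey,q[:,2]]
E
python3 - <<'E'
from h import *
d=cap('wrist')
print('pads tips px', )
print(cr(onz(d,np.array([[366,354],[440,354],[372,238],[435,238]])/1.5,232)).round(1))
s=arm.sense();print('tcp',cr(s['tcp_pos']).round(1))
# measured depth heights around
hsv=cv2.cvtColor(d['image'],cv2.COLOR_RGB2HSV);
uv=np.argwhere((d['depth']>100))[:,::-1];uv=uv[(uv[:,1]<300)];P=dep(d,uv);k=(P[:,2]>225)&(P[:,2]<245)
a=cr(P[k]);a=a[(abs(a[:,0]-79)<40)&(abs(a[:,1])<45)];print(a.min(0).round(1),a.max(0).round(1))
Q=cr(onz(d,uv[k].astype(float),232));Q=Q[(abs(Q[:,0]-79)<40)&(abs(Q[:,1])<45)];print(cv2.minAreaRect(Q[:,:2].astype(np.float32)))
# fingers: points above 235 near
k=(P[:,2]>250)&(P[:,2]<320);a=cr(P[k]);
for sg in(-1,1):
  b=a[((a[:,0]-86)*sg>0)&(abs(a[:,0]-86)<75)]; print(sg,b.min(0).round(1),b.max(0).round(1))
g=cr(P);print('rest',)
E
```

```text
pads tips px
[[ 92.1  21.2 232. ]
 [ 54.6  21.1 232. ]
 [ 88.6 -38.1 232. ]
 [ 59.  -38.1 232. ]]
tcp [[ 79.4  -3.8 313.9]]
[ 59.9 -25.9 225. ] [ 99.8  19.4 235.1]
((79.82962036132812, -4.133630752563477), (46.00569152832031, 39.093162536621094), 89.38789367675781)
-1 [ 34.8 -15.3 294.3] [ 49.2   8.  320. ]
1 [114.3 -15.2 294.6] [128.3   7.8 320. ]
rest
```

>>> {"op": "arm_command", "data": {
  "plan": [
    {"x": 0.0,"y": 0.0,"z": -0.04,"turn": 0.0},
    {"x": 0.0,"y": 0.0,"z": -0.025,"turn": 0.0},
    {"x": 0.0,"y": 0.0,"z": -0.015,"turn": 0.0},
    {"x": 0.0,"y": 0.0,"z": 0.0,"turn": 0.0}
  ]
}}

```text
t: 2.42
tcp_pos: [553.4, 11.8, 235.6]
tcp_rot: [0.517, -0.48, 0.485, -0.517]
force: [-0.8, 0.9, 0.5]
gripper_width: 65.8
```

```bash
cat > st.py <<'E'
from h import *
s=arm.sense();M=R.from_quat(s['tcp_rot']).as_matrix();print('t',round(s['t'],2),'cradle',cr(s['tcp_pos']).round(1)[0],'yaw',np.degrees(np.arctan2(M[1,0],M[0,0])).round(1))
f=np.array(s['force']);print('F cradle x',(f@ex).round(2),'y',(f@ey).round(2),'z',f[2].round(2),'w',s['gripper_width'])
E
cat >> st.py <<'E'
import sys
if len(sys.argv)>1:
    save(cap('scene'),sys.argv[1],(150,80,370,300),3)
E
python3 st.py s2.png
```

```text
t 2.42 cradle [ 70.9  -3.  235.6] yaw -86.0
F cradle x 0.96 y 0.73 z 0.53 w 65.84259396484701
```

View pics/s2.png

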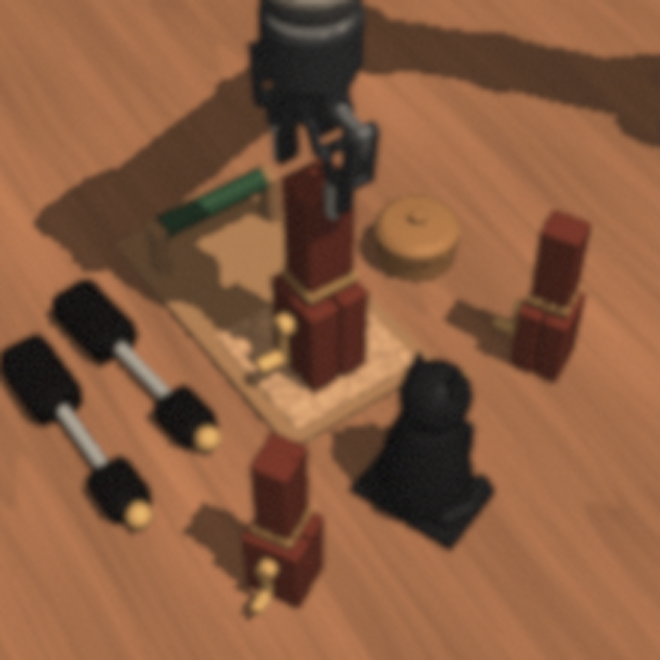

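>>> {"op": "arm_command", "data": {
  "plan": [
    {"x": 0.0005,"y": -0.006,"z": -0.001,"turn": 0.01},
    {"x": 0.0005,"y": -0.006,"z": -0.001,"turn": 0.0},
    {"x": 0.0005,"y": -0.006,"z": -0.001,"turn": 0.0},
    {"x": 0.0005,"y": -0.006,"z": -0.001,"turn": 0.0},
    {"x": 0.0,"y": 0.0,"z": 0.0,"turn": 0.0}
  ]
}}

```text
t: 3.1
tcp_pos: [558.3, -13.1, 236.1]
tcp_rot: [-0.517, 0.475, -0.484, 0.522]
force: [-1.5, 0.9, -0.5]
gripper_width: 65.8
```

```bash
python3 st.py s3.png
```

```text
t 3.1 cradle [ 45.7  -5.7 236.1] yaw -85.4
F cradle x 0.99 y 1.38 z -0.5 w 65.77118003673459
```

View pics/s3.png

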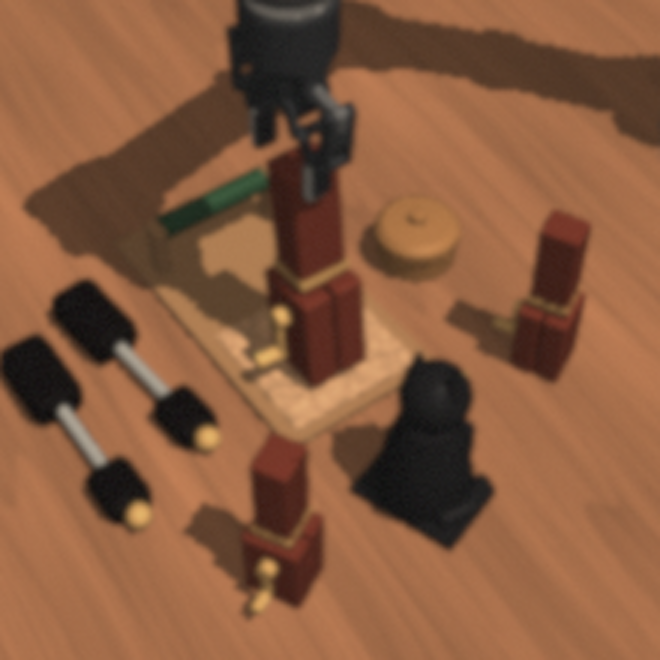

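>>> {"op": "arm_command", "data": {
  "plan": [
    {"x": 0.0,"y": -0.006,"z": -0.003,"turn": 0.0},
    {"x": 0.0,"y": -0.006,"z": -0.003,"turn": 0.0},
    {"x": 0.0,"y": -0.006,"z": -0.002,"turn": 0.0},
    {"x": 0.0,"y": -0.005,"z": -0.002,"turn": 0.0},
    {"x": 0.0,"y": 0.0,"z": 0.0,"turn": 0.0}
  ]
}}

```text
t: 3.78
tcp_pos: [557.9, -37.8, 224.8]
tcp_rot: [-0.518, 0.475, -0.484, 0.522]
force: [-0.2, 0.5, -0.3]
gripper_width: 66.1
```

```bash
python3 st.py s4.png
python3 - <<'E'
from h import *
save(cap('wrist'),'w4.png',s=1.5)
E
```

```text
t 3.77 cradle [ 21.1  -3.3 224.8] yaw -85.4
F cradle x 0.5 y 0.13 z -0.25 w 66.0996445015436
```

View pics/s4.png

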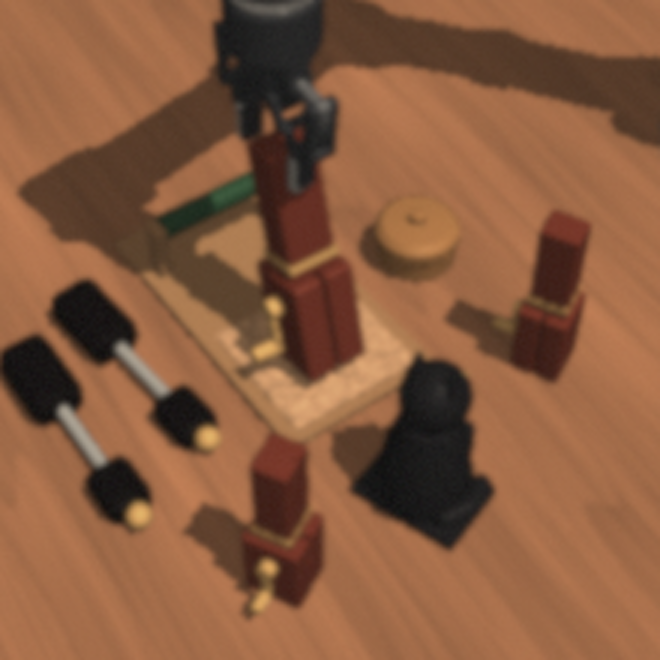

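View pics/w4.png

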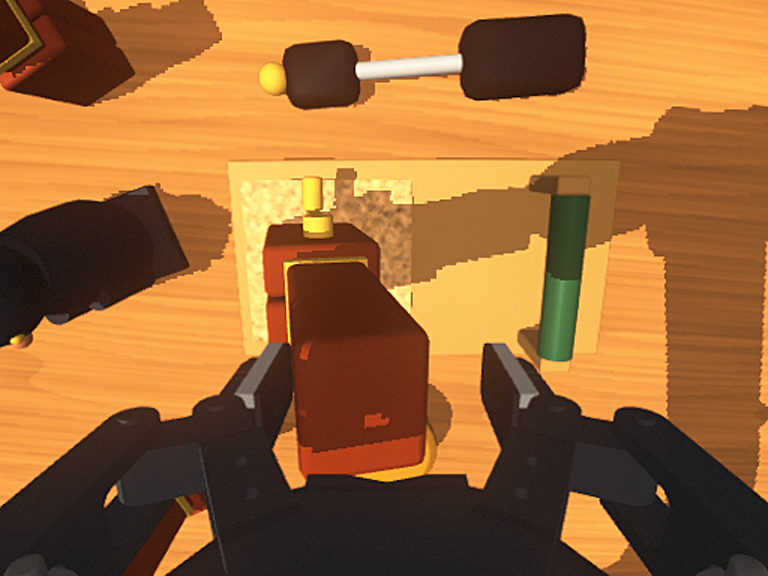

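>>> {"op": "arm_command", "data": {
  "plan": [
    {"x": 0.0005,"y": -0.005,"z": -0.001,"turn": 0.005},
    {"x": 0.0005,"y": -0.005,"z": -0.001,"turn": 0.0},
    {"x": 0.0005,"y": -0.005,"z": 0.0,"turn": 0.0},
    {"x": 0.0,"y": 0.0,"z": 0.0,"turn": 0.0}
  ]
}}

```text
t: 4.38
tcp_pos: [559.8, -53.0, 223.2]
tcp_rot: [-0.519, 0.473, -0.483, 0.524]
force: [0.1, -0.5, 0.8]
gripper_width: 65.9
```

```bash
cat >> st.py <<'E'
if len(sys.argv)>2:
    d=cap('wrist');save(d,sys.argv[2],s=1.5)
    hsv=cv2.cvtColor(d['image'],cv2.COLOR_RGB2HSV)
    m=(((hsv[...,0]<9)|(hsv[...,0]>172))&(hsv[...,1]>130)&(d['depth']>40))
    uv=np.argwhere(m)[:,::-1];P=cr(dep(d,uv));P=P[(P[:,1]>-28)&(P[:,1]<24)&(P[:,0]>-175)&(P[:,0]<115)&(P[:,2]>14)]
    if len(P)>50:
        # head end: farthest point from toe edge; -x face not seen -> use head-edge extreme
        e=P[:,[0,2]]-[47,12]; r=np.hypot(*e.T); 
        for th in np.arange(0,75,.5):
            t=np.radians(th);l=-e[:,0]*np.sin(t)+e[:,1]*np.cos(t)
            # axis coordinate max must be 220 and top face flat: count near 220
            n=(abs(l-np.percentile(l,97))<2).sum()
            if th==0 or n>best[0]: best=(n,th,np.percentile(l,97))
        t=np.radians(best[1]);w=e[:,0]*np.cos(t)+e[:,1]*np.sin(t);l=-e[:,0]*np.sin(t)+e[:,1]*np.cos(t);k=l>best[2]-3
        print('tilt',best[1],'len',best[2].round(1),'head w',w[k].min().round(1),w[k].max().round(1),'-x edge at',P[k][w[k]<w[k].min()+3].mean(0).round(1))
E
python3 st.py s5.png w5.png
```

```text
t 4.38 cradle [  5.8  -3.8 223.2] yaw -85.0
F cradle x -0.56 y -0.1 z 0.83 w 65.85777444203565
tilt 19.5 len 221.4 head w -12.1 111.5 -x edge at [-37.2 -10.6 215.9]
```

View pics/w5.png

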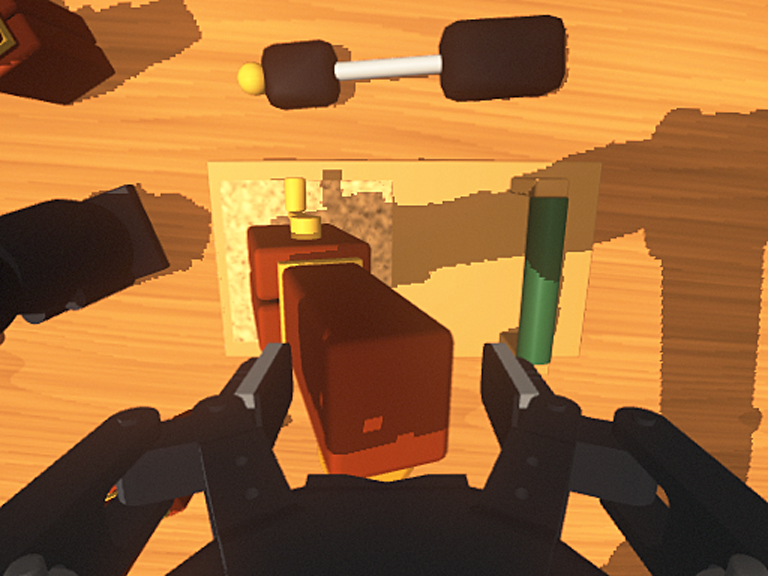

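>>> {"op": "arm_command", "data": {
  "plan": [
    {"x": 0.0,"y": -0.004,"z": 0.0,"turn": 0.0},
    {"x": 0.0,"y": -0.003,"z": 0.0,"turn": 0.0},
    {"x": 0.0,"y": 0.0,"z": 0.0,"turn": 0.0}
  ]
}}

```text
t: 4.85
tcp_pos: [559.7, -59.7, 223.2]
tcp_rot: [-0.519, 0.473, -0.482, 0.524]
force: [0.0, 0.3, 0.9]
gripper_width: 65.7
```

```bash
sed -i "s/t=np.radians(th);l=-e/t=np.radians(th);ww=e[:,0]*np.cos(t)+e[:,1]*np.sin(t);l=-e/; s/np.percentile(l,97)/np.percentile(l[(ww>8)\&(ww<56)],98)/g; s/k=l>best\[2\]-3/k=(l>best[2]-3)\&(w>5)\&(w<58)/" st.py; python3 st.py s6.png w6.png
```

```text
t 4.85 cradle [ -0.9  -3.2 223.2] yaw -84.9
F cradle x 0.28 y -0.07 z 0.87 w 65.72070516992926Traceback (most recent call last):
  File "st.py", line 18, in <module>
    n=(abs(l-np.percentile(l[(ww>8)&(ww<56)],98))<2).sum()
             ~~~~~~~~~~~~~^^^^^^^^^^^^^^^^^^^^^^
    return _quantile_unchecked(
        a, q, axis, out, overwrite_input, method, keepdims, weights)
    return _ureduce(a,
                    func=_quantile_ureduce_func,
    ...<5 lines>...
                    overwrite_input=overwrite_input,
                    method=method)
    r = func(a, **kwargs)
    result = _quantile(arr,
                       quantiles=q,
    ...<2 lines>...
                       out=out,
                       weights=wgt)
    slices_having_nans = np.isnan(arr[-1, ...])
                                  ~~~^^^^^^^^^
IndexError: index -1 is out of bounds for axis 0 with size 0
```

View pics/w6.png

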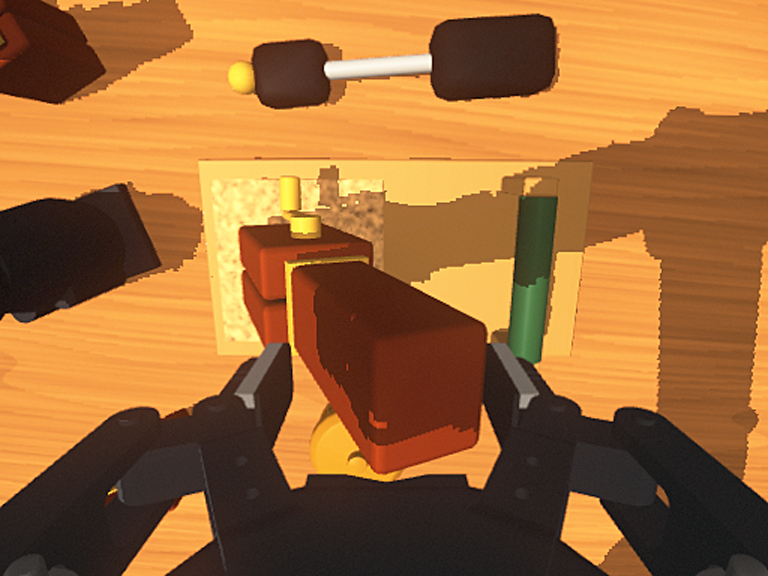

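>>> {"op": "arm_command", "data": {
  "plan": [
    {"x": 0.0,"y": -0.005,"z": -0.001,"turn": 0.0},
    {"x": 0.0,"y": -0.005,"z": -0.001,"turn": 0.0},
    {"x": 0.0,"y": -0.005,"z": -0.001,"turn": 0.0},
    {"x": 0.001,"y": -0.005,"z": -0.001,"turn": 0.0},
    {"x": 0.0,"y": -0.0,"z": -0.0,"turn": 0.0}
  ]
}}

```text
t: 5.58
tcp_pos: [560.6, -81.6, 218.7]
tcp_rot: [-0.519, 0.473, -0.482, 0.524]
force: [-0.8, -2.2, 0.8]
gripper_width: 66.1
```

```bash
python3 - <<'E'
s=open('st.py').read()
s=s[:s.index("    hsv=")]
s+='''
    for th in np.radians(np.arange(16,72,2)):
        pass
import math
th=np.radians(np.arange(0,75,.1));X=47-220*np.sin(th)+12*np.cos(th)
xp=cr(s['tcp_pos'])[0,0]-33
i=abs(X-xp).argmin();print('if on pad: tilt',np.degrees(th[i]).round(1),'edge z',(12+220*np.cos(th[i])+12*np.sin(th[i])).round(1),'tip z',(s['tcp_pos'][2]-19.6).round(1))
'''
open('st.py','w').write(s)
E
python3 st.py s7.png w7.png
```

```text
t 5.58 cradle [-22.8  -2.2 218.7] yaw -85.0
F cradle x -2.09 y 0.97 z 0.78 w 66.08264249150933
if on pad: tilt 30.9 edge z 206.9 tip z 199.1
```

View pics/w7.png

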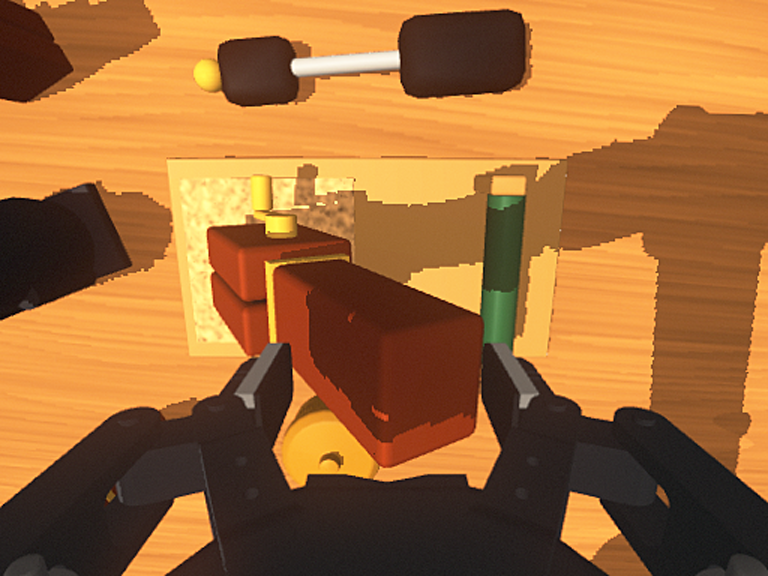

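View pics/s7.png

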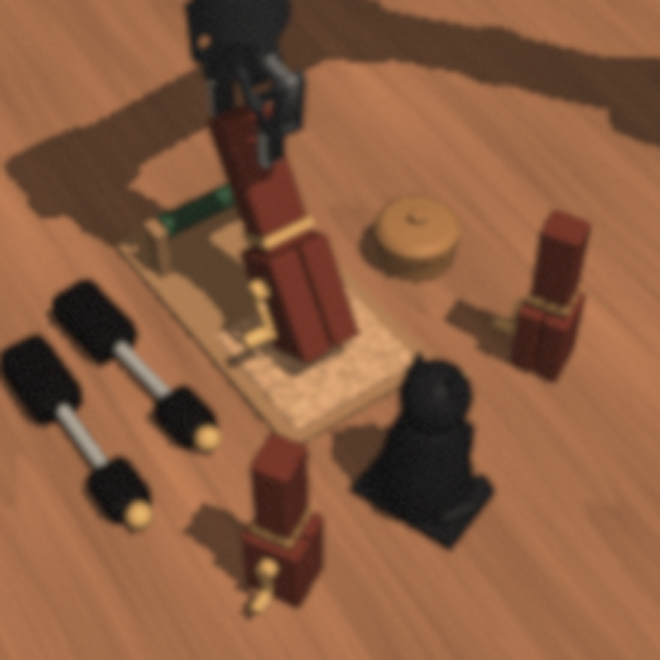

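>>> {"op": "arm_command", "data": {
  "plan": [
    {"x": 0.0034,"y": -0.0009,"z": 0.0,"turn": -0.087},
    {"x": 0.0034,"y": -0.0009,"z": 0.0,"turn": -0.087},
    {"x": 0.0031,"y": -0.0014,"z": 0.0,"turn": -0.087},
    {"x": 0.0031,"y": -0.0014,"z": 0.0,"turn": -0.087},
    {"x": 0.0,"y": 0.0,"z": 0.0,"turn": 0.0}
  ]
}}

```text
t: 6.3
tcp_pos: [573.8, -84.0, 219.5]
tcp_rot: [0.428, -0.557, 0.567, -0.43]
force: [-0.9, -0.6, 0.2]
gripper_width: 66.5
```

```bash
cat > st2.py <<'E'
from h import *
import sys
s=arm.sense();M=R.from_quat(s['tcp_rot']).as_matrix();p=np.array(s['tcp_pos'])
yaw=np.degrees(np.arctan2(M[1,0],M[0,0]));ph=-85.1-yaw
c=p+33*M[:,0]+ -11*M[:,2]   # pad corner (tool z=-y cradle at start)
f=np.array(s['force'])
C=cr(c)[0]
print('t',round(s['t'],2),'tcp',cr(p)[0].round(1),'phi',ph.round(1),'corner',C.round(1),'F x',(f@ex).round(2),'y',(f@ey).round(2),'z',f[2].round(2))
th=np.radians(np.arange(0,75,.1));X=47-220*np.sin(th)+12*np.cos(th)
i=abs(X-C[0]).argmin();print('if touching: tilt',np.degrees(th[i]).round(1),'edge z',(12+220*np.cos(th[i])+12*np.sin(th[i])).round(1),'tip z',(p[2]-19.6).round(1))
if len(sys.argv)>1: save(cap('scene'),sys.argv[1],(150,80,370,300),3)
if len(sys.argv)>2: save(cap('wrist'),sys.argv[2],s=1.5)
E
python3 st2.py s8.png w8.png
```

```text
t 6.3 tcp [-26.3 -15.1 219.5] phi 20.2 corner [-53.4   6.6 219.5] F x -0.55 y 0.99 z 0.24
if touching: tilt 30.2 edge z 208.2 tip z 199.9
```

View pics/w8.png

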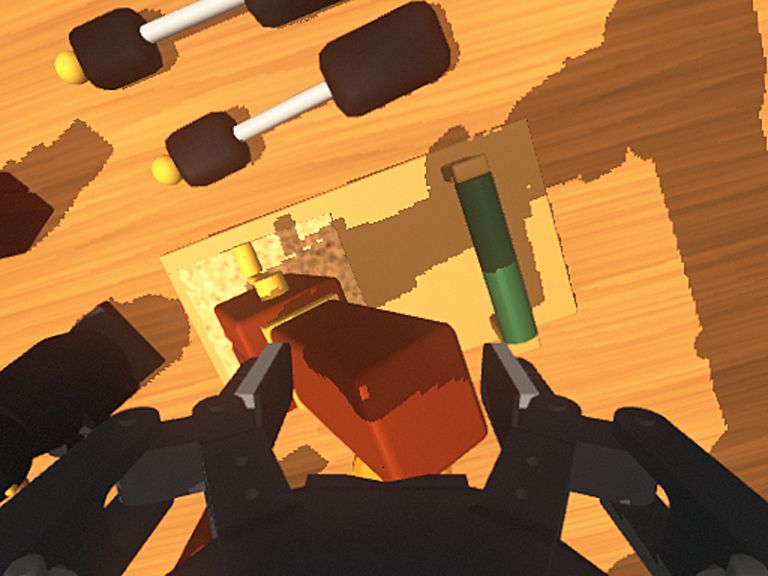

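>>> {"op": "arm_command", "data": {
  "plan": [
    {"x": 0.0034,"y": -0.0018,"z": -0.001,"turn": -0.087},
    {"x": 0.0034,"y": -0.0018,"z": -0.001,"turn": -0.087},
    {"x": 0.003,"y": -0.0022,"z": 0.0,"turn": -0.087},
    {"x": 0.003,"y": -0.0022,"z": 0.0,"turn": -0.087},
    {"x": 0.0,"y": 0.0,"z": 0.0,"turn": 0.0}
  ]
}}

```text
t: 7.02
tcp_pos: [585.8, -91.6, 217.9]
tcp_rot: [0.324, -0.623, 0.633, -0.325]
force: [0.9, -0.4, 0.0]
gripper_width: 66.0
```

```bash
python3 st2.py s9.png w9.png
```

```text
t 7.03 tcp [-34.9 -26.4 217.9] phi 40.3 corner [-53.    3.4 217.9] F x -0.48 y -0.87 z 0.02
if touching: tilt 30.1 edge z 208.4 tip z 198.3
```

View pics/w9.png

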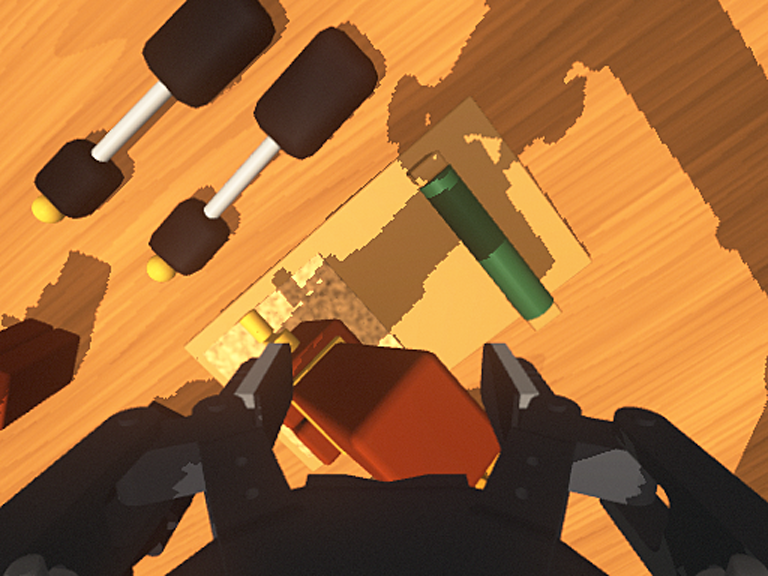

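View pics/s9.png

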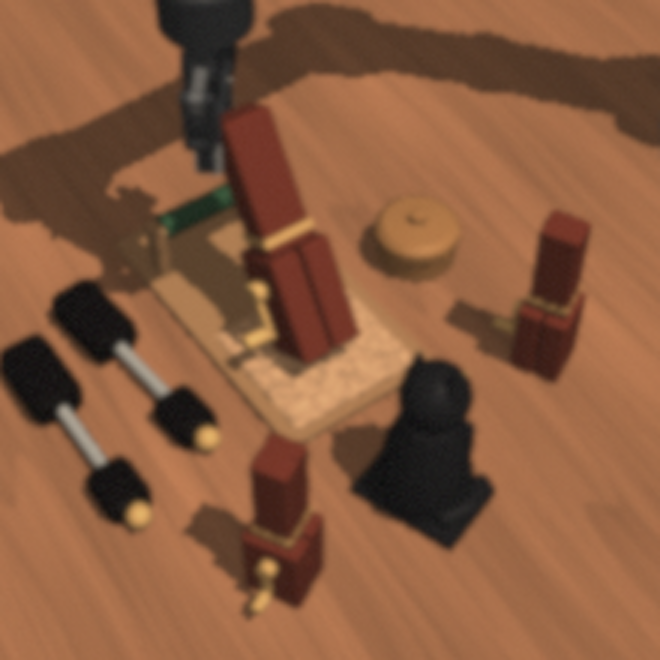

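>>> {"op": "arm_command", "data": {
  "plan": [
    {"x": 0.0034,"y": -0.0054,"z": -0.002,"turn": -0.087},
    {"x": 0.0034,"y": -0.0054,"z": -0.002,"turn": -0.087},
    {"x": 0.0006,"y": -0.0065,"z": -0.004,"turn": 0.0},
    {"x": 0.0006,"y": -0.0065,"z": -0.004,"turn": 0.0},
    {"x": 0.0,"y": 0.0,"z": 0.0,"turn": 0.0}
  ]
}}

```text
t: 7.75
tcp_pos: [592.9, -115.9, 205.4]
tcp_rot: [0.27, -0.649, 0.658, -0.269]
force: [-0.2, -2.2, -0.5]
gripper_width: 65.9
```

```bash
python3 st2.py s10.png w10.png
```

```text
t 7.75 tcp [-59.7 -31.4 205.4] phi 50.1 corner [-72.5   1.  205.5] F x -2.17 y 0.43 z -0.54
if touching: tilt 36.0 edge z 197.0 tip z 185.8
```

View pics/w10.png

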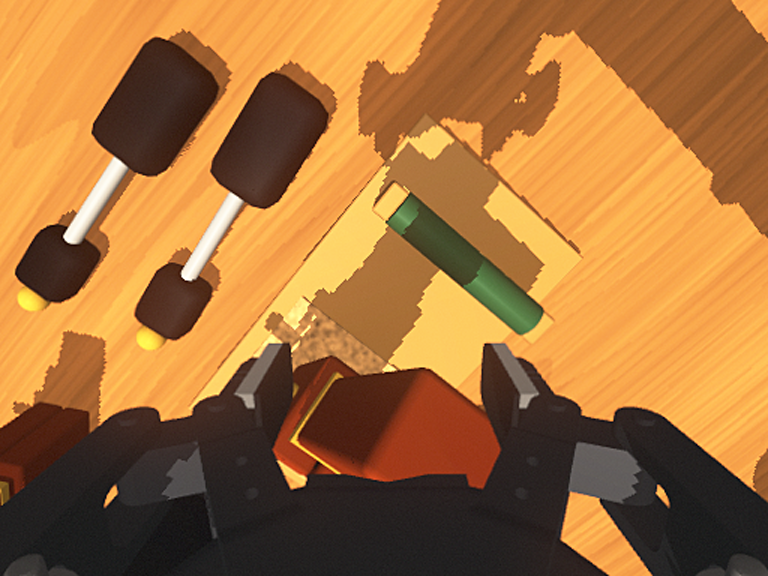

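View pics/s10.png

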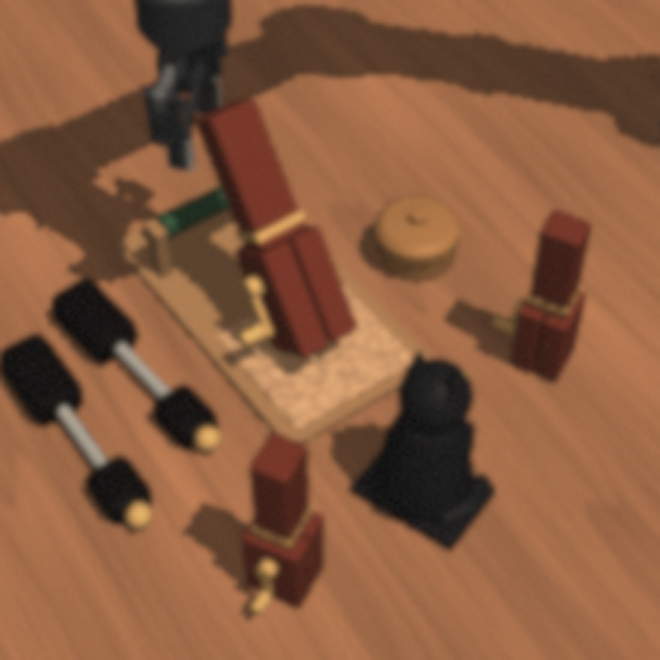

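>>> {"op": "arm_command", "data": {
  "plan": [
    {"x": 0.0005,"y": -0.0061,"z": -0.004,"turn": 0.0},
    {"x": 0.0005,"y": -0.006,"z": -0.004,"turn": 0.0},
    {"x": 0.0005,"y": -0.0059,"z": -0.004,"turn": 0.0},
    {"x": 0.0005,"y": -0.0058,"z": -0.0045,"turn": 0.0},
    {"x": 0.0,"y": 0.0,"z": 0.0,"turn": 0.0}
  ]
}}

```text
t: 8.48
tcp_pos: [595.1, -140.6, 187.9]
tcp_rot: [0.27, -0.649, 0.658, -0.27]
force: [-0.2, -1.1, -0.6]
gripper_width: 66.2
```

```bash
python3 st2.py s11.png
```

```text
t 8.47 tcp [-84.5 -31.5 187.9] phi 50.0 corner [-97.3   0.8 187.9] F x -1.12 y 0.31 z -0.56
if touching: tilt 44.0 edge z 178.6 tip z 168.3
```

View pics/s11.png

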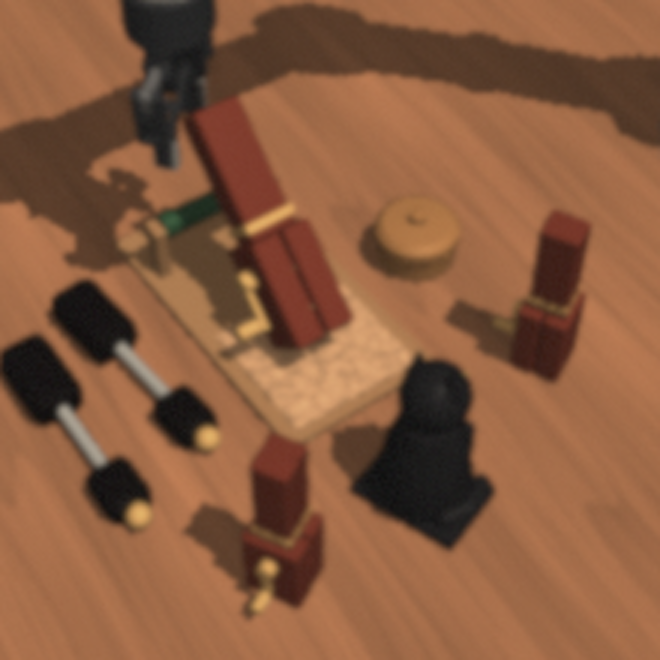

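>>> {"op": "arm_command", "data": {
  "plan": [
    {"x": 0.0005,"y": -0.0055,"z": -0.0045,"turn": 0.0},
    {"x": 0.0005,"y": -0.0054,"z": -0.005,"turn": 0.0},
    {"x": 0.0005,"y": -0.0052,"z": -0.005,"turn": 0.0},
    {"x": 0.0005,"y": -0.005,"z": -0.005,"turn": 0.0},
    {"x": 0.0,"y": 0.0,"z": 0.0,"turn": 0.0}
  ]
}}

```text
t: 9.15
tcp_pos: [597.5, -162.9, 167.2]
tcp_rot: [0.27, -0.648, 0.658, -0.271]
force: [-0.5, -0.6, -0.4]
gripper_width: 65.8
```

```bash
python3 st2.py s12.png w12.png
```

```text
t 9.15 tcp [-107.   -32.   167.2] phi 49.9 corner [-119.8    0.4  167.2] F x -0.57 y 0.5 z -0.43
if touching: tilt 52.3 edge z 156.0 tip z 147.6
```

View pics/s12.png

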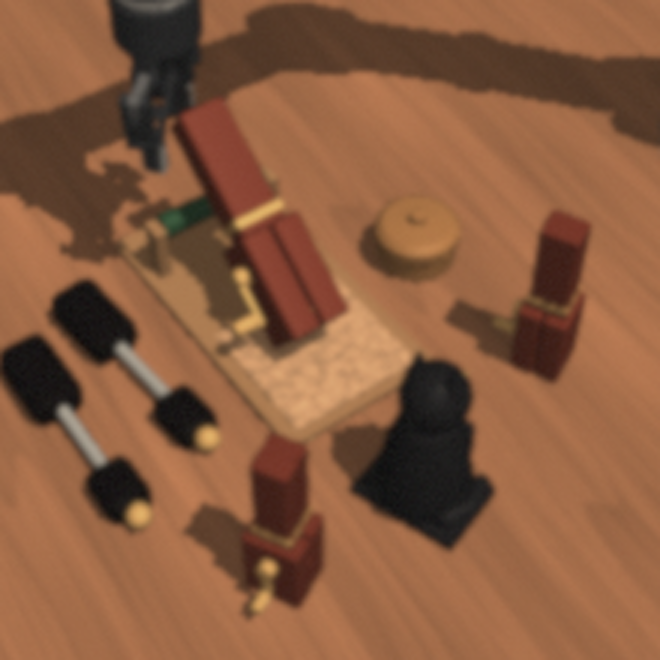

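View pics/w12.png

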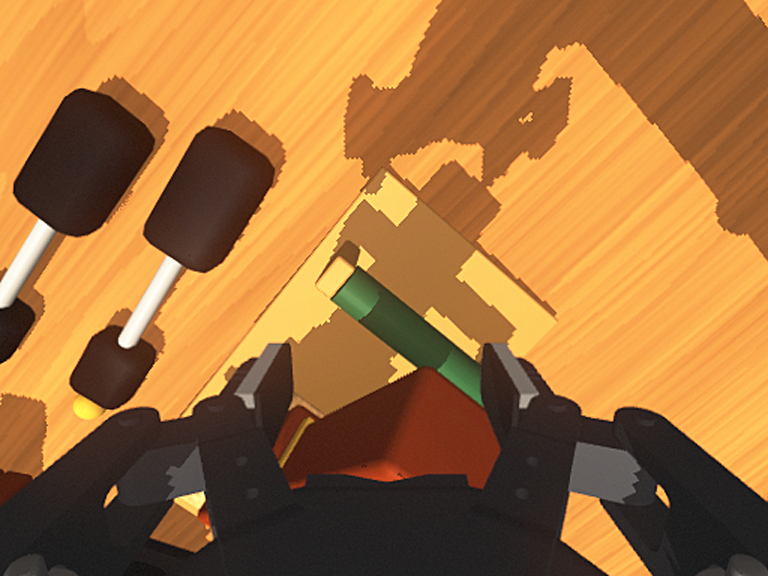

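```bash
cat > tilt.py <<'E'
from h import *
def run():
    d=cap('scene');hsv=cv2.cvtColor(d['image'],cv2.COLOR_RGB2HSV)
    m=(((hsv[...,0]<9)|(hsv[...,0]>172))&(hsv[...,1]>110)&(d['depth']>0))
    uv=np.argwhere(m)[:,::-1];P=cr(dep(d,uv));P=P[(abs(P[:,1]+4)<34)&(P[:,0]>-185)&(P[:,0]<130)&(P[:,2]>14)]
    best=None
    # direction of the upper (+x) face line in the x-z plane, neck only
    N=P[(abs(P[:,1]+4)<20)]
    for th in np.arange(10,85,.5):
        t=np.radians(th);w=N[:,0]*np.cos(t)+N[:,2]*np.sin(t)
        h=np.histogram(w,np.arange(-200,300,2))[0];sc=np.sort(h)[-2:].sum()
        if best is None or sc>best[0]: best=(sc,th)
    t=np.radians(best[1]);u=np.array([-np.sin(t),np.cos(t)]);n=np.array([np.cos(t),np.sin(t)])
    w=P[:,[0,2]]@n;l=P[:,[0,2]]@u
    wt=np.percentile(w,97);lt=np.percentile(l,99)
    # upper face of toe block at 64 from lower face (edge), head at 220
    e=u*(lt-220)+n*(wt-64)
    print('tilt',best[1],'est toe edge x,z',e.round(1),'head max l',lt.round(1), 'y range',np.percentile(P[:,1],[1,99]).round(1))
run()
E
python3 tilt.py
```

```text
tilt 56.5 est toe edge x,z [56.1 13.7] head max l 180.8 y range [-35.4  21.3]
```

Run:
```python
from h import *
d=cap('scene');save(d,'s12b.png',(180,100,270,200),7)
# lowest finger points: dark pixels near
hsv=cv2.cvtColor(d['image'],cv2.COLOR_RGB2HSV)
uv=np.argwhere((d['depth']>0))[:,::-1];P=cr(dep(d,uv))
k=(abs(P[:,0]+125)<30)&(abs(P[:,1])<30)&(P[:,2]>100)&(P[:,2]<200)
Q=P[k];q=uv[k];H=hsv[q[:,1],q[:,0]]
red=((H[:,0]<9)|(H[:,0]>172))&(H[:,1]>110)
print('dark low',np.percentile(Q[~red],[2,10],axis=0).round(1)); print('red min',np.percentile(Q[red],[1,5],axis=0).round(1))
o=Q[red];o=o[np.argsort(o[:,0])][:12];print(o.round(1))
o=Q[~red];o=o[np.argsort(o[:,2])][:15];print(o.round(1))
```

```text
dark low [[-135.5  -26.9  148.2]
 [-131.   -25.6  155. ]]
red min [[-129.7  -27.5  154.7]
 [-127.9  -27.4  155.1]]
[[-130.1   -6.1  154.7]
 [-128.3  -10.4  154.7]
 [-126.8   -4.9  156.3]
 [-125.    -5.5  161.4]
 [-124.    -3.1  160.9]
 [-118.5   -3.   164.6]
 [-107.4  -25.5  163. ]
 [-104.1  -27.5  162.8]
 [-102.4  -24.2  176.1]
 [-101.4  -26.3  160.6]
 [-100.9  -26.2  164.4]
 [ -99.2    8.3  182.4]]
[[-100.2  -25.6  143.5]
 [ -99.4  -25.7  147.7]
 [-103.6  -26.2  148.4]
 [-137.6  -11.6  148.8]
 [-106.   -24.6  149.4]
 [ -99.   -25.6  151.5]
 [-132.3  -11.4  152.4]
 [-107.6  -26.4  152.7]
 [-136.7   -8.4  154.9]
 [-133.   -10.7  155.1]
 [-112.3  -26.3  156.4]
 [-105.5  -27.1  158.1]
 [-127.9  -10.3  158.4]
 [ -98.9  -27.9  159.8]
 [-127.7   -7.1  160.4]]
```

View pics/s12b.png

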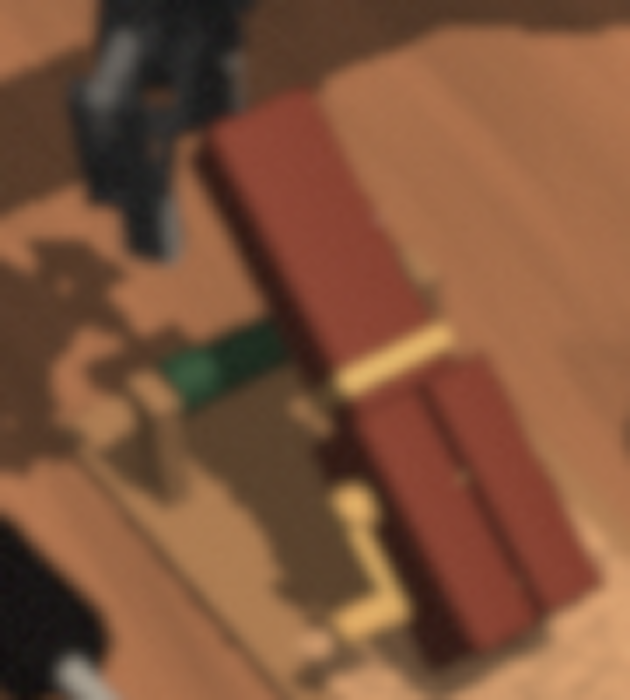

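```bash
cat > tilt2.py <<'E'
from h import *
def run(cam='scene'):
    d=cap(cam);hsv=cv2.cvtColor(d['image'],cv2.COLOR_RGB2HSV)
    m=(((hsv[...,0]<9)|(hsv[...,0]>172))&(hsv[...,1]>110)&(d['depth']>0)).astype(np.uint8)
    m=cv2.erode(m,np.ones((3,3)))
    uv=np.argwhere(m)[:,::-1];P=cr(dep(d,uv));P=P[(abs(P[:,1]+4)<19)&(P[:,0]>-185)&(P[:,0]<130)&(P[:,2]>14)]
    rng=np.random.default_rng(0);best=(0,)
    Q=P[:,[0,2]]
    for _ in range(1500):
        a,b=Q[rng.integers(len(Q),size=2)]
        v=b-a;L=np.hypot(*v)
        if L<30: continue
        n=np.array([v[1],-v[0]])/L; n*=np.sign(n[1]) or 1
        r=abs((Q-a)@n);k=r<2
        if k.sum()>best[0]: best=(k.sum(),k)
    F=Q[best[1]];vx,vy,x0,y0=cv2.fitLine(F.astype(np.float32),cv2.DIST_HUBER,0,.01,.01).ravel()
    if vy<0: vx,vy=-vx,-vy
    th=np.degrees(np.arctan2(-vx,vy));u=np.array([vx,vy]);n=np.array([vy,-vx])
    l=F@u
    print(cam,'line tilt',th.round(1),'n',len(F),'offset w',(np.array([x0,y0])@n).round(1),'l range',l.min().round(1),l.max().round(1))
    lt=l.max();w=np.array([x0,y0])@n
    for nm,off in(('if neck face',52),('if block face',64)):
        e=u*(lt-(220 if off==52 else 100))+n*(w-off);print(' ',nm,'edge x,z',e.round(1))
import sys
run(); run('top')
E
python3 tilt2.py
```

```text
scene line tilt 56.4 n 401 offset w 100.4 l range -32.6 181.8
  if neck face edge x,z [58.6 19.2]
  if block face edge x,z [-48.   75.6]
top line tilt 52.2 n 629 offset w 90.2 l range 70.6 191.5
  if neck face edge x,z [45.9 12.7]
  if block face edge x,z [-56.3  76.8]
```

>>> {"op": "arm_command", "data": {
  "plan": [
    {"x": 0.0004,"y": -0.0049,"z": -0.0058,"turn": 0.0},
    {"x": 0.0004,"y": -0.0047,"z": -0.006,"turn": 0.0},
    {"x": 0.0004,"y": -0.0045,"z": -0.006,"turn": 0.0},
    {"x": 0.0,"y": 0.0,"z": 0.0,"turn": 0.0}
  ]
}}

```text
t: 9.95
tcp_pos: [599.0, -177.1, 148.9]
tcp_rot: [0.27, -0.648, 0.658, -0.271]
force: [-0.6, -1.0, -1.1]
gripper_width: 66.2
```

```bash
python3 st2.py;sed -i 's/^run(); run/run/' tilt2.py; python3 tilt2.py
```

```text
t 9.95 tcp [-121.2  -32.3  148.9] phi 49.9 corner [-1.341e+02  1.000e-01  1.489e+02] F x -0.92 y 0.71 z -1.05
if touching: tilt 58.4 edge z 137.5 tip z 129.3
top line tilt 58.4 n 647 offset w 85.8 l range 68.1 187.3
  if neck face edge x,z [45.6 11.6]
  if block face edge x,z [-62.9  64.3]
```

>>> {"op": "arm_command", "data": {
  "plan": [
    {"x": 0.0003,"y": -0.004,"z": -0.006,"turn": 0.0},
    {"x": 0.0003,"y": -0.0038,"z": -0.0061,"turn": 0.0},
    {"x": 0.0003,"y": -0.0036,"z": -0.0063,"turn": 0.0},
    {"x": 0.0,"y": 0.0,"z": 0.0,"turn": 0.0}
  ]
}}

```text
t: 10.5
tcp_pos: [600.3, -189.2, 129.5]
tcp_rot: [0.27, -0.648, 0.658, -0.272]
force: [1.0, -2.2, -1.6]
gripper_width: 66.2
```

```bash
python3 st2.py s13.png; python3 tilt2.py
```

```text
t 10.5 tcp [-133.3  -32.5  129.5] phi 49.8 corner [-146.2   -0.2  129.5] F x -2.23 y -0.77 z -1.62
if touching: tilt 64.4 edge z 117.9 tip z 109.9
top line tilt 64.8 n 626 offset w 83.3 l range 62.9 182.7
  if neck face edge x,z [47.1 12.4]
  if block face edge x,z [-66.6  52.6]
```

View pics/s13.png

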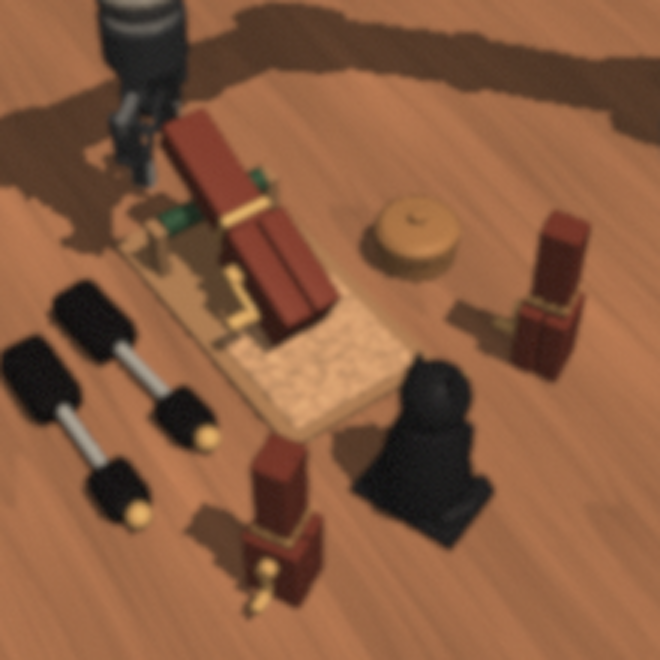

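>>> {"op": "arm_command", "data": {
  "plan": [
    {"x": 0.0002,"y": -0.0019,"z": -0.0033,"turn": 0.0},
    {"x": 0.0002,"y": -0.0018,"z": -0.0034,"turn": 0.0},
    {"x": 0.0002,"y": -0.0018,"z": -0.0034,"turn": 0.0},
    {"x": 0.0002,"y": -0.0017,"z": -0.0034,"turn": 0.0},
    {"x": 0.0,"y": 0.0,"z": 0.0,"turn": 0.0}
  ]
}}

```text
t: 11.22
tcp_pos: [601.8, -196.1, 116.2]
tcp_rot: [0.27, -0.647, 0.658, -0.273]
force: [0.2, -2.8, -1.4]
gripper_width: 66.4
```

```bash
python3 st2.py; python3 tilt2.py
```

```text
t 11.22 tcp [-140.4  -33.4  116.2] phi 49.8 corner [-153.3   -1.1  116.1] F x -2.85 y 0.06 z -1.39
if touching: tilt 68.5 edge z 103.8 tip z 96.6
top line tilt 73.7 n 618 offset w 92.5 l range -41.5 172.1
  if neck face edge x,z [57.3 25.4]
  if block face edge x,z [-61.3  47.5]
```

>>> {"op": "arm_command", "data": {
  "plan": [
    {"x": 0.0001,"y": -0.0014,"z": -0.0027,"turn": 0.0},
    {"x": 0.0001,"y": -0.0014,"z": -0.0027,"turn": 0.0},
    {"x": 0.0001,"y": -0.0014,"z": -0.0027,"turn": 0.0},
    {"x": 0.0,"y": 0.0,"z": 0.0,"turn": 0.0}
  ]
}}

```text
t: 11.78
tcp_pos: [603.5, -198.3, 109.1]
tcp_rot: [0.269, -0.648, 0.658, -0.274]
force: [-0.2, -1.6, -1.1]
gripper_width: 65.7
```

```bash
sed -i 's/(P\[:,0\]<130)/(P[:,0]<-50)/' tilt2.py; python3 st2.py s14.png w14.png; python3 tilt2.py
```

```text
t 11.78 tcp [-142.7  -34.9  109.1] phi 49.7 corner [-155.7   -2.6  108.8] F x -1.6 y 0.3 z -1.12
if touching: tilt 70.0 edge z 98.5 tip z 89.5
top line tilt 70.0 n 535 offset w 78.5 l range 81.5 178.8
  if neck face edge x,z [47.8 10.7]
  if block face edge x,z [-69.1  40.6]
```

View pics/s14.png

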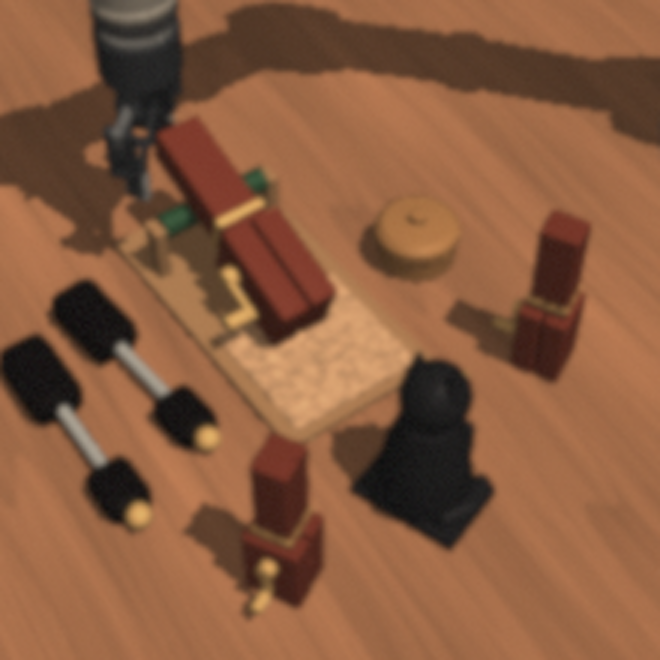

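View pics/w14.png

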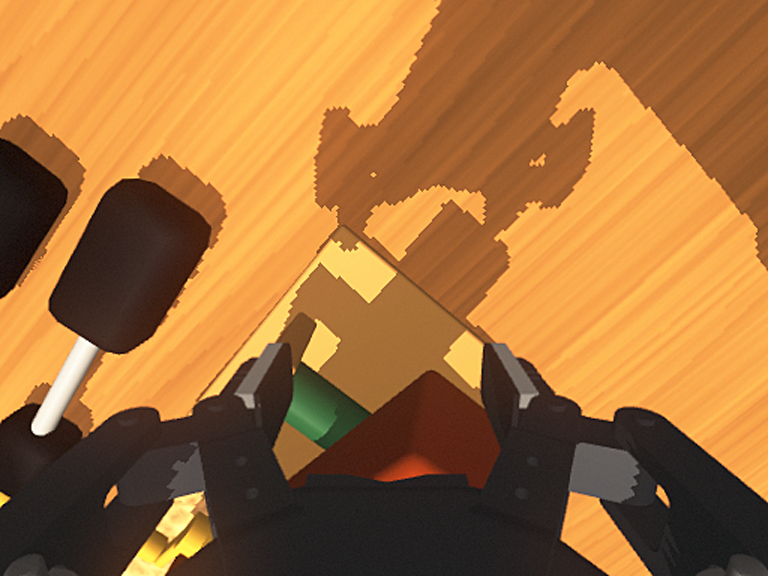

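>>> {"op": "arm_command", "data": {
  "plan": [
    {"x": 0.0001,"y": -0.0012,"z": -0.0018,"turn": 0.0},
    {"x": 0.0001,"y": -0.0012,"z": -0.0015,"turn": 0.0},
    {"x": 0.0,"y": -0.001,"z": -0.001,"turn": 0.0},
    {"x": 0.0,"y": -0.001,"z": 0.0,"turn": 0.0},
    {"x": 0.0,"y": 0.0,"z": 0.0,"turn": 0.0}
  ]
}}

```text
t: 12.55
tcp_pos: [604.0, -201.9, 104.7]
tcp_rot: [0.269, -0.648, 0.657, -0.275]
force: [0.4, 0.0, -0.1]
gripper_width: 66.2
```

```bash
python3 st2.py; python3 tilt2.py
```

```text
t 12.55 tcp [-146.3  -35.1  104.7] phi 49.7 corner [-159.3   -2.8  104.4] F x -0.0 y -0.42 z -0.09
if touching: tilt 72.6 edge z 89.2 tip z 85.1
top line tilt 70.2 n 603 offset w 78.8 l range 81.4 178.2
  if neck face edge x,z [48.4 11.1]
  if block face edge x,z [-68.5  40.4]
```

>>> {"op": "arm_command", "data": {
  "plan": [
    {"x": 0.0004,"y": -0.005,"z": 0.0,"turn": 0.0},
    {"x": 0.0015,"y": -0.02,"z": 0.0,"turn": 0.0},
    {"x": 0.003,"y": -0.035,"z": 0.0,"turn": 0.0},
    {"x": 0.003,"y": -0.035,"z": 0.02,"turn": 0.0},
    {"x": 0.0,"y": 0.0,"z": 0.05,"turn": 0.0}
  ]
}}

```text
t: 13.22
tcp_pos: [607.5, -305.0, 170.4]
tcp_rot: [0.272, -0.65, 0.656, -0.27]
force: [0.3, 0.0, 0.2]
gripper_width: 65.9
```

>>> {"op": "arm_command", "data": {
  "plan": [
    {"x": 0.0,"y": -0.02,"z": 0.05,"turn": 0.0},
    {"x": 0.0,"y": 0.0,"z": 0.05,"turn": 0.0},
    {"x": 0.0,"y": 0.0,"z": 0.03,"turn": 0.0},
    {"x": 0.0,"y": 0.0,"z": 0.0,"turn": 0.0}
  ]
}}

```text
t: 13.72
tcp_pos: [606.0, -336.2, 309.4]
tcp_rot: [0.267, -0.647, 0.662, -0.268]
force: [0.5, -0.3, -0.2]
gripper_width: 65.7
```

```bash
python3 st2.py s15.png; python3 tilt2.py
python3 - <<'E'
from h import *
import pickle
d=cap('top');save(d,'t15.png',(190,90,410,310),2.7)
o=pickle.load(open('d0.pkl','rb'))['top']
for nm,(a,b,c,e) in dict(cat=(198,185,250,232),box=(305,248,347,292),trees=(257,98,373,164),d1=(203,125,235,166),d2=(236,266,280,302)).items():
    print(nm,np.abs(d['image'][b:e,a:c].astype(int)-o['image'][b:e,a:c]).mean().round(2))
E
```

```text
t 13.72 tcp [-280.3  -25.7  309.4] phi 50.4 corner [-292.9    6.8  309.4] F x -0.38 y -0.47 z -0.24
if touching: tilt 74.9 edge z 80.9 tip z 289.8
top line tilt 70.2 n 586 offset w 78.8 l range 81.6 178.2
  if neck face edge x,z [48.4 11. ]
  if block face edge x,z [-68.5  40.5]
cat 1.38
box 1.21
trees 1.26
d1 1.38
d2 1.32
```

View pics/s15.png

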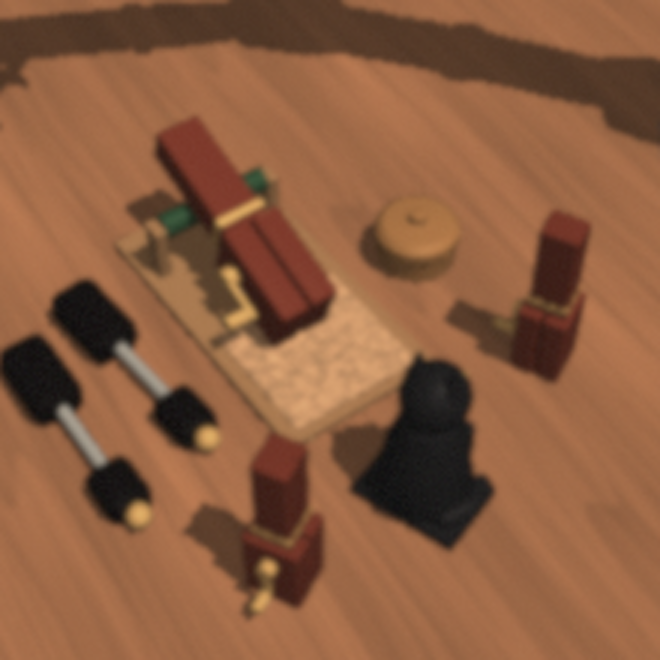

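View pics/t15.png

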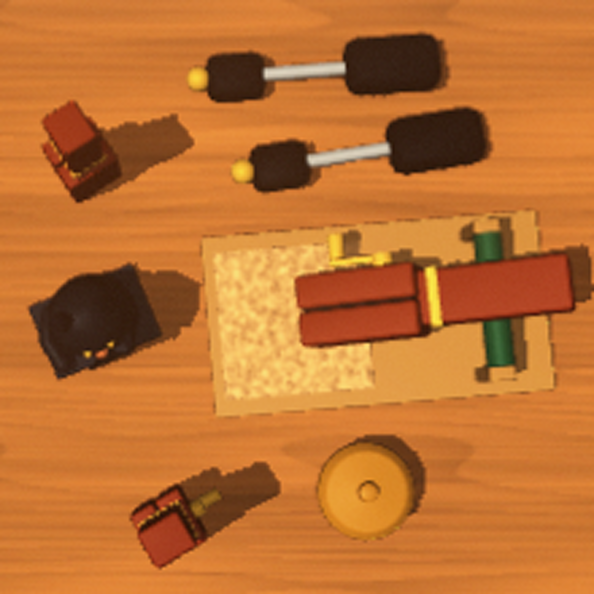

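The stretcher lies on the felt bar, square to the cradle, and nothing else has moved.

```bash
python3 -c "
from bench import arm
print(arm.hand_in())"
```

```text
the job is handed in; nothing more can be done
None
```

The 220 mm stretcher on the cradle is tipped over and lying with its neck on the felt bar. I handed the job in at about 13.9 s.

**How it went:** I straddled the neck with the fingers open at 66 mm. The +x finger pushed it just past balance and the -x finger caught it at about 25 degrees. I then swung the free finger clear and eased the head down with the supporting finger. It was never gripped, and the contact forces I read were about 3 N at most.

**Last checks:**
- **Lying:** the tilt reads 70.2 degrees, the same before and after the fingers withdrew. The force on the tool had dropped to about zero while the stretcher stayed put.
- **Toe end:** the toe edge measured at x = 48 mm, z = 11 mm in the cradle frame. It started at about 47–48 mm, so it stayed down and did not slip.
- **Other things:** the cat, button box, shoe trees and the two small stretchers look unchanged in the top view. Pixel differences there are at noise level.
- **Arm:** it is clear of everything, with the fingertips about 290 mm up and well past the cradle's end.

**Readings that disagreed:** scene-camera fits at mid-way gave 56 degrees and a toe edge up to 11 mm off. They seem to have mixed the neck and toe-block faces, as one top-camera fit near the end did (73.7 degrees). The top-camera neck fits and the fingertip geometry agreed closely throughout, so I used those.

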